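# Seat and seal the airtight cotton-pad tub

## Robot

A 6-joint arm with a two-finger parallel gripper is mounted at the origin on the work surface. World frame = base frame: x ahead of the robot, y to its left, z up, the work surface at z = 0. Lengths are in m, angles in rad, forces in N, time in s.
With the tool pointing down it reaches from about 0.225 to 0.875 m from the base axis. Payload 3.4 kg.
Tool frame: the origin (TCP) lies at the very end of the fingers, on their centre line; the grasp point (between the pads) lies 19 mm behind it; z points along the fingers, y is the direction in which the jaws open and shut (so a half turn about z gives the same grasp; the last joint's range is limited). The gripper opens to 85 mm and grips with 20 to 120 N. Pads are 22 mm wide; open, the fingers measure 114 mm over their backs; the gripper's body (76 mm by 85 mm) begins 54 mm behind the grasp point. The pads swing forward as they close: fully open they stand 13 mm farther back than shut.
Start: joints at [1.04, 0.276, 1.505, -0, 1.361, -0.121], TCP at [0.229, 0.527, 0.231] pointing down, gripper open.
Joint ranges: [-2.89, 2.89], [-0.75, 2.08], [0.22, 2.7], [-1.18, 4.32], [0.11, 2.71], [-2.7, 2.7]. Speed limits (rad/s): [2.57, 2.57, 3.14, 3.14, 3.14, 3.14].

## Interface

Orientations are given as a unit quaternion [w, x, y, z].
In Python, from rig import manip, eyes gives the robot as it stands. The module is installed in compiled form; this text tells all that it offers.
- The arm moves only by the tool servo_tool, never from a script. Its argument "deltas" is one flat list of numbers, 6 for each row, row after row: the shift along the tool's x, y, z in cm, then the turn, a rotation vector about the tool's x, y, z in degrees. A call has 1 to 20 rows; each row shifts and turns the pose as measured when the row begins, along the tool's axes as they then stand; what a row does not reach is not made up. A row lasts 1/10 s, in which the tool goes at most 50 mm and 8.59 degrees, less where a joint would pass 70% of its speed; a pose out of reach is approached as far as the arm can. A call with a gripper value outside its range is refused whole. "jaw" is the finger opening in cm, from 0 to 8.54, set as the call begins (left out, the last holds). The fingers move at their own pace and stop on an object; "grip_force" is the grip in N (left out, the last holds). Time passes only in rows, so rows that do not move let the fingers close. It gives the time, the measured TCP pose, the force and the opening at its end, in the units of the state.
- manip.get_state(): the state, without advancing time (a new reading comes with each control period).
- eyes.get_image(name): name is "scene" or "top"; returns (picture, depth): 420x560x3 uint8, red, green, blue; 420x560 float32, m along the optical axis (not along the pixel's ray), 0 where there is no reading.
- eyes.get_calibration(name): a dict with "camera_matrix" (3x3 intrinsics, pixels), "rvec" (rotation vector, rad) and "tvec" (3), from world to camera coordinates, as OpenCV has them. Camera axes: x right, y down, z forward; pixel columns grow to the right and rows downward; lengths in m; the calibration is good to about 2 mm. A picture is of the moment at which its call begins. get_calibration takes no time and is no camera call.
- manip.sign_off(): hands the job in, once; it reports no verdict.
The state is a dict: "clock": time; "qpos": joint angles; "qd": joint speeds; "effort": joint torques, N m; "position": TCP position; "ee_rot": TCP orientation; "contact_force": force on the tool from outside, world axes, zero at the start; "moment": the same for the moment, N m; "width": finger opening in m.
Only numpy, scipy, OpenCV 4.12 (cv2) and the standard library are available. Lean on these libraries where they do the work, as an engineer would, in place of code of your own. Each camera call takes 0.05 s, during which the arm holds its last target.

## Task

Close the airtight tub on the dresser: set the loose lid, round belly down, into the tub's funnel-shaped mouth so that it centres itself, then press down on the lid's edge over each of the four mint marks until the seal has given way all round and the lid's flange lies flush on the tub's rim. Never press harder than a firm fingertip push (40 N is too much), and leave the lipsticks and the toner bottle where they stand.

Things in the scene. Friction and masses are not known exactly. Their poses are not given: they have to be found in the camera images.
- tub: Grey round plastic tub, open at the top, fixed to the dresser by a black suction foot that lifts it by an unknown 0 to 12 mm. Outside diameter 124 mm, 90 mm from its underside (origin, on its axis; z up) to the rim, a flat ring of inner radius 55 and outer radius 62 mm. Four 16 mm wide mint marks on the outer wall stand on its +x, +y, -x and -y axes, over the middles of the gasket pads.
- tub_rim (a point): Centre of the tub's mouth at the height of the rim face, 90 mm above the tub's origin; axes as the tub's. The lid must not be pushed onto the tub with 40 N or more.
- tub_gasket (a point): On the tub's axis 10 mm below the rim, amid the mint silicone gasket: a funnel, 63 degrees steep, that guides the lid to within about 2 mm of the axis. It is split into four pads, each with a flat 16 mm wide tab at its mark that carries the flange. They stand unevenly 2 to 4 mm above the rim. A pad slides down under 12 N and stays down. All four at once (lid pressed in the middle) need 48 N: too much.
- press_px (a point): Press point over the pad on the tub's +x axis, fixed to the tub: 48 mm from its axis, 96 mm above its origin, where the flange's top is once home (higher before). 12 to 20 N down on the lid's edge here pushes the pad down; the lid tips, its far side may lift, until the flange meets the rim here: a hard stop, the force rising steeply past 20 N.
- press_py (a point): The same over the pad on the tub's +y axis.
- press_mx (a point): The same over the pad on the tub's -x axis.
- press_my (a point): The same over the pad on the tub's -y axis.
- lid: Loose round lid, about 0.2 kg, standing upright on the dresser. Origin at the centre of its underside, z up through the knob; it is round, so its yaw does not matter. From below: flat foot of 20 mm radius at z = 0; white belly that widens to 30 mm radius at z = 6 mm and, conically, to 41 mm radius at z = 28 mm; grey flange of 62 mm radius from z = 30 to 36 mm; mint knob, an upright cylinder 28 mm in diameter from z = 36 to 78 mm.
- lid_flange (a point): On the lid's axis at the underside of the flange (30 mm above the lid's origin). When the lid is home this point coincides with point tub_rim; the top of the flange is 6 mm higher.
- lid_knob (a point): On the lid's axis in the knob, 62 mm above the lid's origin: the place to grip the 28 mm thick knob from above (26 mm above the top of the flange, 16 mm below the knob's top).
- toner: Bystander: closed green glass toner bottle, 48 mm in diameter, 115 mm tall, standing; origin at the centre of its underside.
- lipstick1: Bystander: black lipstick tube, 21 mm in diameter, 74 mm tall, standing; origin at the centre of its underside.
- lipstick2: Bystander: as lipstick1.
- lipstick3: Bystander: as lipstick1.
Mind the look-alikes: they are no part of the job. Leave any pink, purple or red look-alike of the lid alone.

How it is judged:
On the way:
1. the lid sits in the tub's mouth, within 8 mm of its axis and less than 9 mm above home (horizontal distance between lid_flange and tub_rim below 0.008 m and z of lid_flange in the frame of tub_rim below 0.009 m and angle between lid's own z axis and vertical below 0.2 rad), for 0.1 s.
At the end, for the whole second after the job is handed in: The lid is at rest in the tub, let go, its flange flush on the rim: within 5 mm of the tub's axis, at most 1.5 mm above home at its centre and level within 0.025 rad (horizontal distance between lid_flange and tub_rim below 0.005 m and z of lid_flange in the frame of tub_rim between -0.003 and 0.0015 m and angle between lid's own z axis and vertical below 0.025 rad and linear speed of lid below 0.02 m/s); the robot touches nothing.
It fails at once if the fingers push the lid onto the tub with more than 45 N (contact force between the fingers and lid above 45 N and contact force between lid and tub above 45 N).
It fails at once if the toner bottle or a lipstick is moved by more than 25 mm (distance of any of toner, lipstick1, lipstick2, lipstick3 from where it was at the start of the episode above 0.025 m).
It also fails if it takes over 64 s, if anything falls off the work surface, if the arm or the gripper's body presses on something with over 40 N, if the wrist force passes 120 N, or if a joint passes its speed limit or range.

## Working session

There is one attempt and no reset: what is moved stays moved. The work goes in short steps, Python scripts to look and compute and a tool call to move; the robot and the scene stay as the last step left them, time stands still between calls to the robot, and variables do not carry over. Pictures are saved under pics/ and viewed, and the job is handed in when it is done.

Besides the shell and the picture viewer there is one more tool, called as name(argument=value, ...) on one line, values as JSON. servo_tool: Moves the arm, as the interface text tells. Its arguments: {"type":"object","properties":{"deltas":{"type":"array","items":{"type":"number"}},"jaw":{"type":"number"},"grip_force":{"type":"number"}},"required":["deltas"]}

```bash
mkdir -p pics; cat > h.py <<'E'
import numpy as np, cv2
from rig import manip, eyes
def cal(n):
    c=eyes.get_calibration(n);R=cv2.Rodrigues(np.array(c["rvec"],float))[0]
    return np.array(c["camera_matrix"]),R,np.array(c["tvec"]).ravel()
def cloud(n,d):
    K,R,t=cal(n);v,u=np.mgrid[:420,:560]
    p=np.stack([(u-K[0,2])/K[0,0]*d,(v-K[1,2])/K[1,1]*d,d],-1)
    return (p-t)@R
def grab(n,tag):
    im,d=eyes.get_image(n);cv2.imwrite(f"pics/{tag}.png",im[:,:,::-1]);np.savez(f"pics/{tag}.npz",im=im,d=d);return im,d
E
python3 - <<'E'
from h import *
for n in("scene","top"):
    grab(n,n+"0");K,R,t=cal(n);print(n,-R.T@t,K[0,0])
print(manip.get_state())
E
```

```text
scene [ 1.14222712 -0.81003151  0.82856881] 511.81656342169015
top [0.38170916 0.08371084 0.98863141] 408.5124336263273
{'clock': 0.1, 'qpos': array([ 1.04000033e+00,  2.76523031e-01,  1.50600541e+00,  1.79343451e-05,
        1.36070040e+00, -1.20987521e-01]), 'qd': array([-0.00153884, -0.0015133 , -0.00140794, -0.00015953,  0.00078683,
       -0.00122461]), 'effort': array([ 1.23817212e-03, -4.17695689e+01, -2.46406835e+01, -3.08240342e-04,
        5.80003383e-03,  2.13329787e-05]), 'position': array([0.22885222, 0.52698345, 0.23053164]), 'ee_rot': array([-2.70222602e-04,  2.03475173e-01,  9.79079764e-01, -7.72226312e-04]), 'contact_force': array([ 0.26793867, -0.93902063, -0.67073495]), 'moment': array([-0.01144056,  0.01972976, -0.0388447 ]), 'width': 0.08495453287449785}
```

View pics/scene0.png

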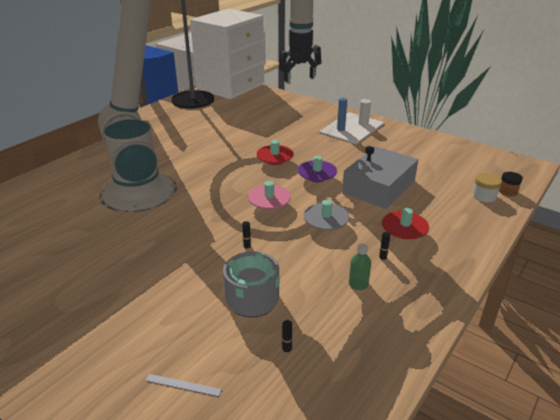

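View pics/top0.png

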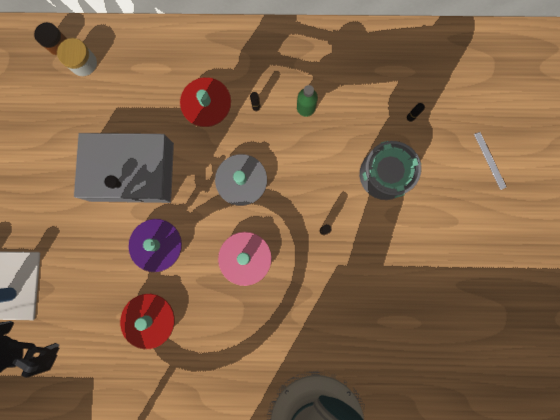

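The lid candidates in the top view are grey (241,178), pink (245,258), purple (155,245), red (205,102) and red (148,321). Only the grey one, at scene (327,214), has the grey flange described. The tub is at top (390,170), lipsticks are at (255,101), (416,112) and (325,229), and the toner is at (307,101). I'll confirm the lid in a crop.

```bash
python3 - <<'E'
from h import *
a=cv2.imread("pics/top0.png");b=cv2.imread("pics/scene0.png")
c=np.hstack([cv2.resize(a[140:215,205:280],(390,390),interpolation=cv2.INTER_CUBIC),cv2.resize(a[130:210,350:430],(390,390),interpolation=cv2.INTER_CUBIC)])
cv2.imwrite("pics/crop0.png",c)
cv2.imwrite("pics/crop1.png",np.hstack([cv2.resize(b[180:250,290:360],(390,390)),cv2.resize(b[240:320,210:290],(390,390))]))
from scipy.optimize import least_squares
def circ(p):
    f=lambda q:np.hypot(p[:,0]-q[0],p[:,1]-q[1])-q[2]
    return least_squares(f,[*p.mean(0)[:2],.05],loss='soft_l1',f_scale=.002).x
for n in("top","scene"):
    z=np.load(f"pics/{n}0.npz");P=cloud(n,z['d']);im=z['im'].astype(int);ok=z['d']>0
    tbl=P[ok&(abs(P[...,2])<.01)];print(n,"table z",np.median(tbl[:,2]))
    # table-ish
    for nm,bx in dict(top=dict(lid=(205,280,140,215),tub=(350,430,130,210)),scene=dict(lid=(290,360,190,245),tub=(210,290,240,320)))[n].items():
        m=np.zeros(ok.shape,bool);m[bx[2]:bx[3],bx[0]:bx[1]]=1
        q=P[m&ok&(P[...,2]>.015)]
        h,e=np.histogram(q[:,2],bins=np.arange(.015,.125,.004));print(nm,list(zip(np.round(e[:-1],3),h)))
        if nm=="lid":
            f=q[abs(q[:,2]-.036)<.008];print("flange",f.mean(0),np.median(f[:,2]),len(f),(f.max(0)+f.min(0))/2, f.max(0)-f.min(0))
            k=q[q[:,2]>.07];print("knobtop",(k.max(0)+k.min(0))/2,k.max(0)-k.min(0))
        else:
            f=q[q[:,2]>.085];print("rim",np.median(f[:,2]),circ(f),(f.max(0)+f.min(0))/2,f.max(0)-f.min(0))
E
```

```text
top table z 0.00032872065367889737
lid [(np.float64(0.015), np.int64(0)), (np.float64(0.019), np.int64(0)), (np.float64(0.023), np.int64(0)), (np.float64(0.027), np.int64(5)), (np.float64(0.031), np.int64(498)), (np.float64(0.035), np.int64(1361)), (np.float64(0.039), np.int64(84)), (np.float64(0.043), np.int64(5)), (np.float64(0.047), np.int64(7)), (np.float64(0.051), np.int64(1)), (np.float64(0.055), np.int64(2)), (np.float64(0.059), np.int64(6)), (np.float64(0.063), np.int64(6)), (np.float64(0.067), np.int64(3)), (np.float64(0.071), np.int64(11)), (np.float64(0.075), np.int64(69)), (np.float64(0.079), np.int64(36)), (np.float64(0.083), np.int64(0)), (np.float64(0.087), np.int64(0)), (np.float64(0.091), np.int64(0)), (np.float64(0.095), np.int64(0)), (np.float64(0.099), np.int64(0)), (np.float64(0.103), np.int64(0)), (np.float64(0.107), np.int64(0)), (np.float64(0.111), np.int64(0)), (np.float64(0.115), np.int64(0)), (np.float64(0.119), np.int64(0))]
flange [0.55514403 0.18533658 0.03608451] 0.036087208406586274 1950 [0.55563976 0.18648481 0.03676976] [0.12136869 0.12184573 0.01316
[... 2751 characters left out ...]
4)), (np.float64(0.059), np.int64(71)), (np.float64(0.063), np.int64(81)), (np.float64(0.067), np.int64(107)), (np.float64(0.071), np.int64(168)), (np.float64(0.075), np.int64(161)), (np.float64(0.079), np.int64(197)), (np.float64(0.083), np.int64(228)), (np.float64(0.087), np.int64(288)), (np.float64(0.091), np.int64(490)), (np.float64(0.095), np.int64(100)), (np.float64(0.099), np.int64(1)), (np.float64(0.103), np.int64(0)), (np.float64(0.107), np.int64(0)), (np.float64(0.111), np.int64(0)), (np.float64(0.115), np.int64(0)), (np.float64(0.119), np.int64(0))]
rim 0.0916973538804772 [ 0.5817712  -0.16289682  0.05404695] [ 0.57948388 -0.15966152  0.09247848] [0.12396957 0.12696702 0.01491815]
```

View pics/crop0.png

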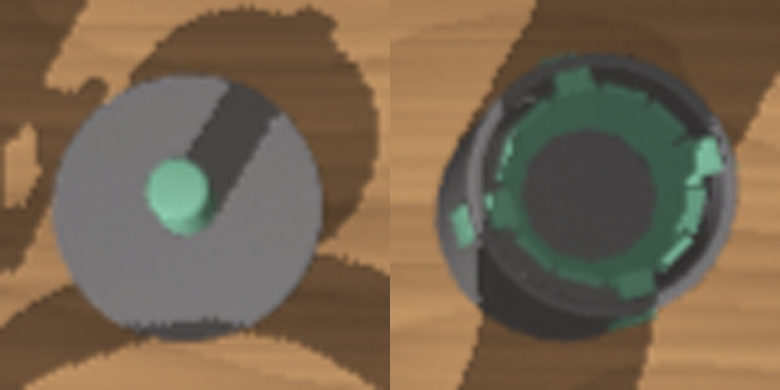

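View pics/crop1.png

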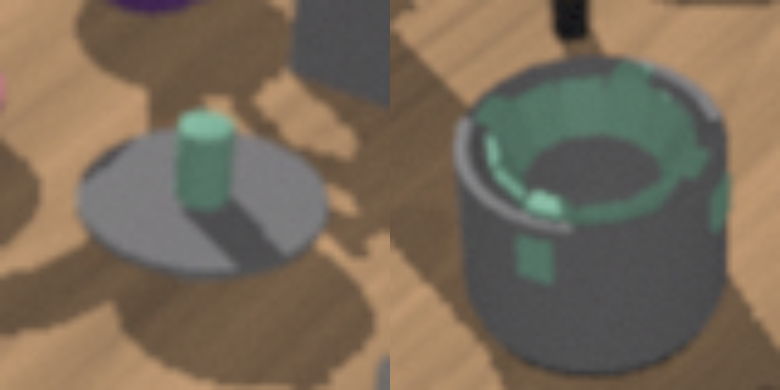

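The crops confirm the plain grey lid with a mint knob as the target. The tub shows four mint tabs at top pixels of about (387.5,146.4), (415.2,161.8), (400.3,188.5) and (372.6,173.1). Next I'll refine the tub pose.

```bash
python3 - <<'E'
from h import *
from scipy.optimize import least_squares
def ray(n,uv,z):
    K,R,t=cal(n);o=-R.T@t;d=R.T@np.linalg.inv(K)@np.array([*uv,1]);return o+d*(z-o[2])/d[2]
tabs=[(387.5,146.4),(415.2,161.8),(400.3,188.5),(372.6,173.1)]
W=np.array([ray("top",t,.096) for t in tabs]);print(W);print("c",W.mean(0))
c=W.mean(0)
for w in W:print(np.degrees(np.arctan2(w[1]-c[1],w[0]-c[0])),np.linalg.norm(w-c))
for n,dz in(("top",.0003),("scene",-.0008)):
    z=np.load(f"pics/{n}0.npz");P=cloud(n,z['d']);im=z['im'].astype(int)
    grey=(im.max(-1)-im.min(-1)<18)
    r=np.hypot(P[...,0]-.5775,P[...,1]+.158)
    mint=(im[...,1]-im[...,0]>25)
    m=grey&(r<.0605)&(r>.0565)&(P[...,2]>.08);q=P[m][:,2]-dz;print(n,"rim",len(q),np.percentile(q,[10,25,50,75,90]))
    # outer wall points circle
    m=(r<.068)&(r>.055)&(P[...,2]>.02)&(P[...,2]<.08);q=P[m]
    f=lambda s:np.hypot(q[:,0]-s[0],q[:,1]-s[1])-.062
    print("wall",len(q),least_squares(f,[.5775,-.158],loss='soft_l1',f_scale=.002).x)
    m=mint&(P[...,2]>.085)&(r<.065)
    q=P[m];a=np.degrees(np.arctan2(q[:,1]+.158,q[:,0]-.5775))
    for i in range(-180,180,10):
        s=(a>=i)&(a<i+10)&(np.hypot(q[:,0]-.5775,q[:,1]+.158)>.05)
        if s.sum()>2:print(i,s.sum(),np.median(q[s,2])-dz)
    # bystanders
    if n=="top":
        for u,v in((255,101),(416,112),(325,229),(307,101)):
            m=P[v-14:v+15,u-14:u+15].reshape(-1,3);m=m[m[:,2]>.03];print("by",np.median(m,0),m[:,2].max())
        # block
        m=P[130:205,75:175].reshape(-1,3);m=m[m[:,2]>.03];print("block",m.min(0),m.max(0))
E
```

```text
[[ 0.62438778 -0.14663854  0.096     ]
 [ 0.59011303 -0.20740485  0.096     ]
 [ 0.52967359 -0.17330366  0.096     ]
 [ 0.5633925  -0.11279838  0.096     ]]
c [ 0.57689173 -0.16003636  0.096     ]
15.752845595201325 0.04934953969723926
-74.40473488135555 0.049179031430749816
-164.30575862677406 0.049046645519274575
105.94837996617005 0.049128964829112054
top rim 318 [0.08976    0.09185785 0.09327731 0.09422038 0.09512086]
wall 415 [ 0.57799053 -0.15810064]
-170 8 0.09726220992389484
-160 4 0.0971783162383749
-90 3 0.09714466776199095
-80 10 0.09579283294359814
-70 4 0.09548688063385409
0 3 0.09687294238200071
10 5 0.0961578608015603
100 11 0.09679888361025406
110 5 0.09744138947074427
by [0.74216598 0.15476533 0.0714327 ] 0.9886314141875066
by [ 0.7203364  -0.224836    0.07116662] 0.9886314141875066
by [ 0.43914704 -0.0119769   0.07471182] 0.9886314141875066
by [0.73581591 0.03296446 0.07891319] 0.9886314141875066
block [0.38170916 0.08371084 0.03006901] [0.65384655 0.55925272 0.98863141]
scene rim 124 [0.09103282 0.09225424 0.09323356 0.09400685 0.09492085]
wall 1144 [ 0.57839953 -0.15913527]
-90 3 0.09477171329993576
-80 10 0.09571063227085763
-70 8 0.09507789228257293
0 7 0.09604128231815627
10 8 0.09636283355799427
```

```bash
cat >> h.py <<'E'
from scipy.spatial.transform import Rotation as Ro
def go(x,y,z,yaw=None):
    s=manip.get_state();w,a,b,c=s["ee_rot"];R=Ro.from_quat([a,b,c,w]);X=R.as_matrix()
    d=X.T@(np.array([x,y,z])-s["position"])*100
    yw=np.arctan2(X[1,0],X[0,0]) if yaw is None else np.radians(yaw)
    T=np.array([[np.cos(yw),np.sin(yw),0],[np.sin(yw),-np.cos(yw),0],[0,0,-1]]).T
    T=np.column_stack([[np.cos(yw),np.sin(yw),0],[np.sin(yw),-np.cos(yw),0],[0,0,-1]])
    rv=(R.inv()*Ro.from_matrix(T)).as_rotvec(degrees=True)
    print("t",round(s["clock"],2),"pos",s["position"].round(4),"F",s["contact_force"].round(1),"w",round(s["width"],4),"yaw",np.degrees(np.arctan2(X[1,0],X[0,0])).round(1))
    print("delta cm",d.round(2),"rot",rv.round(2))
E
```

servo_tool(deltas=[-3.6,-1.5,0,0,0,0,-3.6,-1.5,0,0,0,0,-3.6,-1.5,0,0,0,0,-3.6,-1.5,0,0,0,0,-3.6,-1.5,0,0,0,0,-3.6,-1.5,0,0,0,0,-3.6,-1.5,0,0,0,0,-3.6,-1.5,0,0,0,0,-3.6,-1.5,0,0,0,0,-3.6,-1.5,0,0,0,0,-3.6,-1.5,0,0,0,0,-3.6,-1.5,0,0,0,0], jaw=5.5)

```text
clock: 1.3
position: [0.5601, 0.1809, 0.2239]
ee_rot: [-0.005, 0.199, 0.98, -0.003]
contact_force: [0.6, 0.7, 0.3]
width: 0.0552
```

```bash
python3 -c "
from h import *
go(.5556,.186,.10)"
```

```text
t 1.3 pos [0.5601 0.1809 0.2239] F [0.6 0.7 0.3] w 0.0552 yaw 157.1
delta cm [ 0.51  0.39 12.4 ] rot [-0.42 -0.47  0.  ]
```

servo_tool(deltas=[0.3,0.2,2,-0.4,-0.5,0,0.2,0.2,3,0,0,0,0,0,3,0,0,0,0,0,3,0,0,0,0,0,1.4,0,0,0,0,0,0,0,0,0])

```text
clock: 1.9
position: [0.5621, 0.1797, 0.0936]
ee_rot: [0.001, 0.203, 0.979, -0.001]
contact_force: [0.2, -0.7, 0.7]
width: 0.055
```

```bash
python3 -c "
from h import *
go(.5556,.186,.044)
i,d=grab('scene','s1');cv2.imwrite('pics/s1c.png',cv2.resize(i[130:270,250:420,::-1],(680,560)))"
```

```text
t 1.9 pos [0.5621 0.1797 0.0936] F [ 0.2 -0.7  0.7] w 0.055 yaw 156.5
delta cm [0.86 0.33 4.95] rot [-0.12  0.14 -0.  ]
```

View pics/s1c.png

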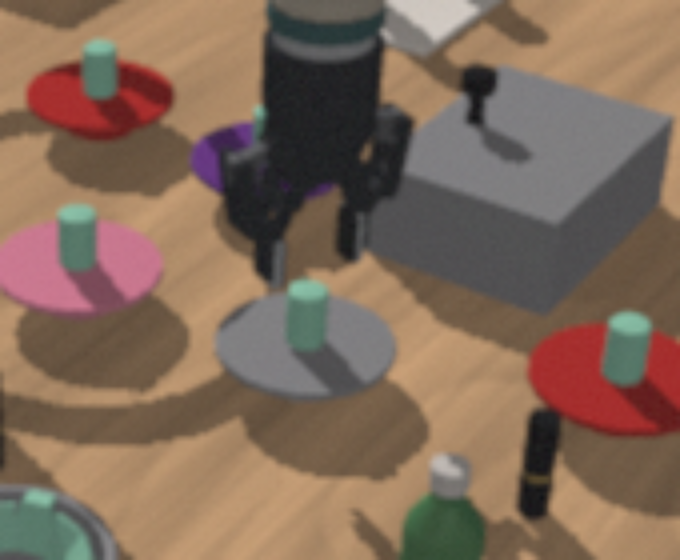

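The fingers hang above the grey lid and straddle it. I'll correct sideways, then descend.

servo_tool(deltas=[0.8,0.3,0,0,0,0,0.1,0,0,0,0,0,0,0,0,0,0,0])

```text
clock: 2.25
position: [0.5564, 0.1873, 0.0969]
ee_rot: [0.003, 0.203, 0.979, -0.0]
contact_force: [-1.6, 0.1, 0.0]
width: 0.0551
```

```bash
python3 -c "
from h import *
go(.5556,.186,.044)"
```

```text
t 2.25 pos [0.5564 0.1873 0.0969] F [-1.6  0.1  0. ] w 0.0551 yaw 156.6
delta cm [ 0.06 -0.16  5.29] rot [0.07 0.39 0.  ]
```

servo_tool(deltas=[0,-0.1,1.5,0,0.3,0,0,0,1.5,0,0,0,0,0,1.2,0,0,0,0,0,0.5,0,0,0,0,0,0,0,0,0])

```text
clock: 2.75
position: [0.5576, 0.1867, 0.0486]
ee_rot: [0.003, 0.203, 0.979, 0.001]
contact_force: [0.1, 0.3, 0.7]
width: 0.0549
```

```bash
python3 -c "
from h import *
go(.5556,.186,.044)"
```

```text
t 2.75 pos [0.5576 0.1867 0.0486] F [0.1 0.3 0.7] w 0.0549 yaw 156.6
delta cm [ 0.16 -0.15  0.46] rot [0.22 0.29 0.  ]
```

servo_tool(deltas=[0.15,-0.1,0.4,0.2,0.3,0,0,0,0,0,0,0])

```text
clock: 2.95
position: [0.5559, 0.1863, 0.0443]
ee_rot: [-0.0, 0.203, 0.979, 0.0]
contact_force: [0.2, 0.8, -0.4]
width: 0.0545
```

servo_tool(deltas=[0,0,0,0,0,0,0,0,0,0,0,0,0,0,0,0,0,0,0,0,0,0,0,0,0,0,0,0,0,0,0,0,0,0,0,0,0,0,0,0,0,0], jaw=1.5, grip_force=45)

```text
clock: 3.65
position: [0.5564, 0.1865, 0.045]
ee_rot: [0.0, 0.203, 0.979, 0.0]
contact_force: [0.2, -0.2, -1.1]
width: 0.0268
```

```bash
python3 -c "
from h import *
go(.5556,.186,.044)"
```

```text
t 3.65 pos [0.5564 0.1865 0.045 ] F [ 0.2 -0.2 -1.1] w 0.0268 yaw 156.6
delta cm [ 0.06 -0.07  0.1 ] rot [0.06 0.04 0.  ]
```

servo_tool(deltas=[0,0,-1,0,0,0,0,0,-2,0,0,0,0,0,-3,0,0,0,0,0,-3,0,0,0,0,0,-3,0,0,0,0,0,-3,0,0,0,0,0,-2,0,0,0,0,0,0,0,0,0])

```text
clock: 4.45
position: [0.5546, 0.186, 0.2243]
ee_rot: [-0.001, 0.203, 0.979, -0.0]
contact_force: [0.2, -0.6, -3.2]
width: 0.027
```

```bash
python3 -c "
from h import *
go(.5775,-.159,.2)
i,d=grab('scene','s2');cv2.imwrite('pics/s2c.png',cv2.resize(i[100:270,230:420,::-1],(760,680))[:600])"
```

```text
t 4.45 pos [0.5546 0.186  0.2243] F [ 0.2 -0.6 -3.2] w 0.027 yaw 156.6
delta cm [-15.81 -30.75   2.42] rot [-0.04 -0.09  0.  ]
```

View pics/s2c.png

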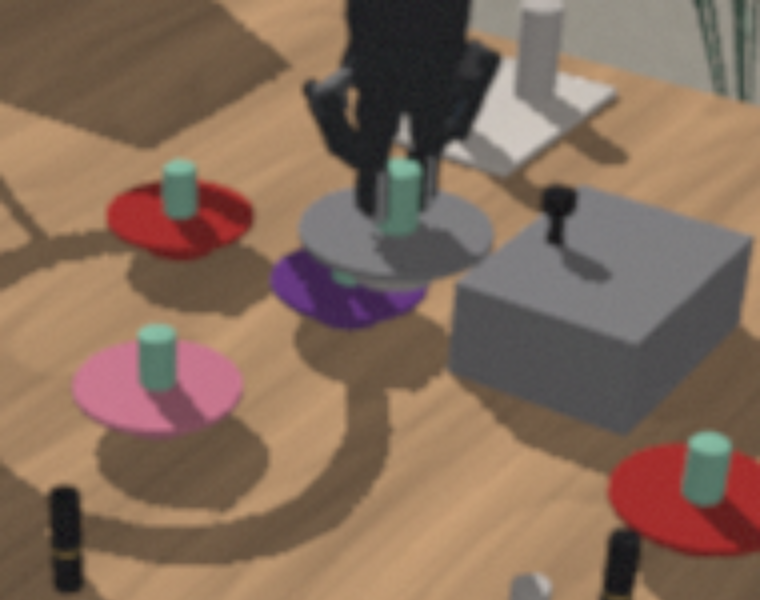

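The lid is lifted and level in the jaws. I'll carry it to the tub.

servo_tool(deltas=[-0.5,-1,0,0,0,0,-1,-2,0,0,0,0,-1.3,-2.6,0,0,0,0,-1.5,-2.9,0,0,0,0,-1.5,-2.9,0,0,0,0,-1.5,-2.9,0,0,0,0,-1.5,-2.9,0,0,0,0,-1.5,-2.9,0,0,0,0,-1.5,-2.9,0,0,0,0,-1.3,-2.6,0,0,0,0,-1,-2,0,0,0,0,-0.8,-1.5,0,0,0,0,0,0,0,0,0,0,0,0,0,0,0,0])

```text
clock: 5.9
position: [0.5583, -0.161, 0.1963]
ee_rot: [-0.026, 0.203, 0.979, -0.004]
contact_force: [0.1, 0.0, -1.7]
width: 0.0269
```

```bash
python3 -c "
from h import *
go(.5775,-.159,.18)"
```

```text
t 5.9 pos [ 0.5583 -0.161   0.1963] F [ 0.1  0.  -1.7] w 0.0269 yaw 156.5
delta cm [-1.76  0.98  1.52] rot [-1.09 -2.84  0.03]
```

servo_tool(deltas=[-0.9,0.5,0,-0.6,-1.4,0,-0.8,0.4,0,-0.5,-1.4,0,0,0,0,0,0,0])

```text
clock: 6.2
position: [0.5779, -0.1569, 0.1938]
ee_rot: [0.0, 0.203, 0.979, 0.002]
contact_force: [1.3, 0.3, -2.3]
width: 0.0273
```

```bash
python3 -c "
from h import *
go(.5775,-.159,.18)"
```

```text
t 6.2 pos [ 0.5779 -0.1569  0.1938] F [ 1.3  0.3 -2.3] w 0.0273 yaw 156.6
delta cm [-0.05 -0.22  1.38] rot [ 0.17 -0.02 -0.  ]
```

servo_tool(deltas=[0,-0.2,1,0,0,0,0,0,1.5,0,0,0,0,0,1.5,0,0,0,0,0,1.3,0,0,0,0,0,0.5,0,0,0,0,0,0,0,0,0])

```text
clock: 6.8
position: [0.5766, -0.1555, 0.1326]
ee_rot: [0.0, 0.2, 0.98, 0.001]
contact_force: [-0.2, -0.3, -1.9]
width: 0.0269
```

```bash
python3 -c "
from h import *
go(.5775,-.159,.115)
i,d=grab('scene','s3');cv2.imwrite('pics/s3c.png',cv2.resize(i[200:330,180:330,::-1],(690,598)))"
```

```text
t 6.8 pos [ 0.5766 -0.1555  0.1326] F [-0.2 -0.3 -1.9] w 0.0269 yaw 156.9
delta cm [-0.22 -0.29  1.76] rot [ 0.16 -0.01 -0.  ]
```

View pics/s3c.png

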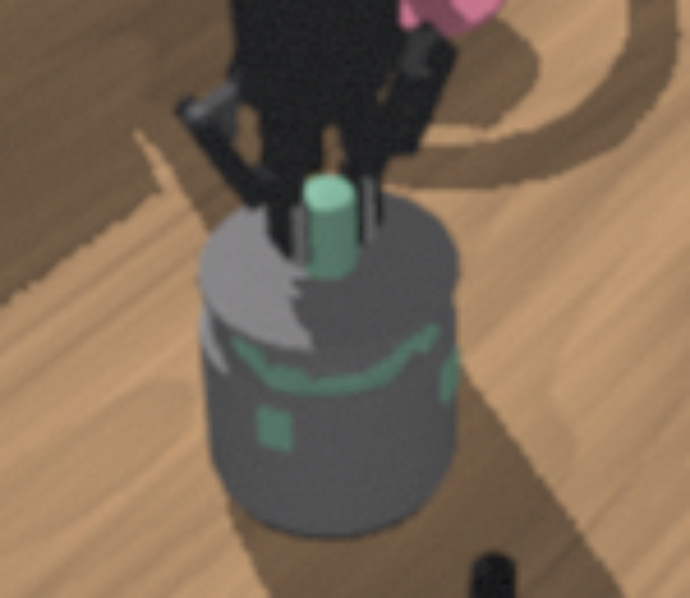

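The lid hangs over the mouth, centred to a few mm. I'll correct and lower gently.

servo_tool(deltas=[-0.2,-0.3,0,0.2,0,0,0,0,0.5,0,0,0,0,0,0.5,0,0,0,0,0,0.3,0,0,0,0,0,0,0,0,0])

```text
clock: 7.35
position: [0.579, -0.1601, 0.1211]
ee_rot: [0.002, 0.2, 0.98, -0.001]
contact_force: [-0.8, 1.0, -2.4]
width: 0.0272
```

```bash
python3 -c "
from h import *
go(.5775,-.159,.112)"
```

```text
t 7.35 pos [ 0.579  -0.1601  0.1211] F [-0.8  1.  -2.4] w 0.0272 yaw 156.9
delta cm [0.18 0.04 0.91] rot [-0.05  0.28 -0.  ]
```

servo_tool(deltas=[0.1,0,0.3,0,0,0,0,0,0.3,0,0,0,0,0,0,0,0,0])

```text
clock: 7.65
position: [0.578, -0.1597, 0.1146]
ee_rot: [0.002, 0.2, 0.98, -0.001]
contact_force: [-0.4, 0.4, -1.9]
width: 0.027
```

```bash
python3 -c "
from h import *
go(.5775,-.159,.112)"
```

```text
t 7.65 pos [ 0.578  -0.1597  0.1146] F [-0.4  0.4 -1.9] w 0.027 yaw 156.9
delta cm [0.07 0.04 0.26] rot [-0.05  0.28 -0.  ]
```

servo_tool(deltas=[0,0,0.2,0,0,0,0,0,0.1,0,0,0,0,0,0,0,0,0])

```text
clock: 7.95
position: [0.5784, -0.1598, 0.1126]
ee_rot: [0.003, 0.2, 0.98, -0.001]
contact_force: [-0.2, 0.9, 0.1]
width: 0.0273
```

```bash
python3 -c "
from h import *
go(.5775,-.159,.112)"
```

```text
t 7.95 pos [ 0.5784 -0.1598  0.1126] F [-0.2  0.9  0.1] w 0.0273 yaw 156.9
delta cm [0.11 0.04 0.06] rot [-0.06  0.35 -0.  ]
```

It's in contact at the expected height, with the weight taken up by the tub. Releasing.

servo_tool(deltas=[0,0,0,0,0,0,0,0,0,0,0,0,0,0,0,0,0,0,0,0,-0.2,0,0,0,0,0,-1.5,0,0,0,0,0,-2.5,0,0,0,0,0,-2.5,0,0,0,0,0,-2,0,0,0,0,0,0,0,0,0], jaw=4.8)

```text
clock: 8.85
position: [0.5784, -0.1597, 0.2027]
ee_rot: [0.003, 0.2, 0.98, -0.001]
contact_force: [-0.3, -0.1, 1.4]
width: 0.0481
```

```bash
cat >> h.py <<'E'
def lidcheck(tag):
    from scipy.optimize import least_squares
    for n,dz in(("top",.0003),("scene",-.0008)):
        im,d=grab(n,tag+n);P=cloud(n,d);im=im.astype(int)
        r=np.hypot(P[...,0]-.578,P[...,1]+.159)
        m=(r<.057)&(r>.022)&(P[...,2]>.088)&(P[...,2]<.112)&(im.max(-1)-im.min(-1)<22)
        q=P[m]-[.578,-.159,dz];A=np.c_[q[:,:2],np.ones(len(q))]
        f=least_squares(lambda s:A@s-q[:,2],[0,0,.1],loss='soft_l1',f_scale=.001).x
        print(n,len(q),"flange top centre z",f[2].round(4),"tilt",f[:2].round(4),"rise at px,py,mx,my(mm):",[round(1e3*(f[2]+.048*(f[0]*np.cos(a)+f[1]*np.sin(a))),1) for a in np.radians([15.5,105.5,195.5,285.5])])
        k=P[(r<.03)&(P[...,2]>.13)&(P[...,2]<.15)&(im[...,1]-im[...,0]>25)]
        if len(k):print("knob",((k.max(0)+k.min(0))/2).round(4),k[:,2].max())
E
python3 -c "
from h import *
go(.5775,-.159,.2)
lidcheck('a')
i=cv2.imread('pics/ascene.png');cv2.imwrite('pics/s4c.png',cv2.resize(i[200:330,180:330],(690,598)))"
```

```text
t 8.85 pos [ 0.5784 -0.1597  0.2027] F [-0.3 -0.1  1.4] w 0.0481 yaw 156.9
delta cm [0.11 0.03 0.27] rot [-0.04  0.39 -0.  ]
top 1513 flange top centre z 0.1035 tilt [-0.0047 -0.0018] rise at px,py,mx,my(mm): [np.float64(103.3), np.float64(103.5), np.float64(103.8), np.float64(103.6)]
knob [ 0.5778 -0.1595  0.1396] 0.14914641633937925
scene 1041 flange top centre z 0.1033 tilt [-0.0029 -0.0007] rise at px,py,mx,my(mm): [np.float64(103.2), np.float64(103.3), np.float64(103.5), np.float64(103.3)]
knob [ 0.5822 -0.1621  0.1391] 0.14817729843897473
```

View pics/s4c.png

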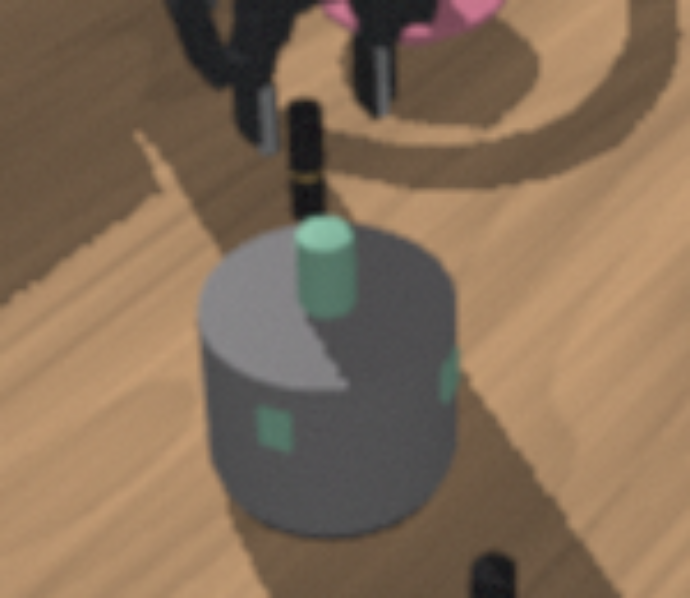

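The lid is seated in the mouth, about 4 mm above home, with the knob at scene crop (327,240). Now I'll close the fingers, align the tool yaw with the tub axes and move over +x.

```bash
python3 -c "
from h import *
print(manip.get_state()['qpos'])
for a in (15.5,105.5,195.5,285.5): print(a,.578+.048*np.cos(np.radians(a)),-.159+.048*np.sin(np.radians(a)))
go(.6243,-.1462,.17,105.5)
go(.6243,-.1462,.17,195.5)"
```

```text
[-3.84820980e-01  3.28598197e-01  1.50748161e+00 -9.60960754e-04
  1.30435153e+00 -1.55271163e+00]
15.5 0.6242542617540139 -0.1461725579482437
105.5 0.5651725579482436 -0.1127457382459861
195.5 0.531745738245986 -0.17182744205175632
285.5 0.5908274420517563 -0.2052542617540139
t 8.95 pos [ 0.5766 -0.159   0.1996] F [-0.9  0.4 -0.1] w 0.0483 yaw 156.9
delta cm [-3.88  3.05  2.96] rot [-2.000e-02  9.000e-02  5.143e+01]
t 8.95 pos [ 0.5766 -0.159   0.1996] F [-0.9  0.4 -0.1] w 0.0483 yaw 156.9
delta cm [-3.88  3.05  2.96] rot [ -0.07   0.05 -38.57]
```

servo_tool(deltas=[0,0,0,0,0,7,0,0,0,0,0,7.5,0,0,0,0,0,7.5,0,0,0,0,0,7.5,0,0,0,0,0,7.5,0,0,0,0,0,7.5,0,0,0,0,0,7,0,0,0,0,0,0], jaw=0)

```text
clock: 9.75
position: [0.569, -0.1561, 0.1845]
ee_rot: [-0.012, 0.62, 0.784, -0.004]
contact_force: [0.4, 0.4, 0.1]
width: -0.0
```

```bash
python3 -c "
from h import *
go(.6243,-.1462,.17,105.5)"
```

```text
t 9.75 pos [ 0.569  -0.1561  0.1845] F [0.4 0.4 0.1] w -0.0 yaw 103.3
delta cm [-0.33  5.63  1.33] rot [-1.16 -0.8  -2.15]
```

servo_tool(deltas=[-0.2,2,0,-1.1,-0.8,-2,0,2.5,0,0,0,0,0,1.2,0,0,0,0,0,0,0,0,0,0])

```text
clock: 10.15
position: [0.6276, -0.1421, 0.1802]
ee_rot: [-0.001, 0.601, 0.799, -0.0]
contact_force: [-0.4, -0.3, -0.0]
width: -0.0
```

```bash
python3 -c "
from h import *
go(.6243,-.1462,.11,105.5)"
```

```text
t 10.15 pos [ 0.6276 -0.1421  0.1802] F [-0.4 -0.3 -0. ] w -0.0 yaw 106.1
delta cm [-0.31 -0.42  7.02] rot [-0.09 -0.07  0.58]
```

servo_tool(deltas=[-0.3,-0.4,1,0,0,0.5,0,0,1.5,0,0,0,0,0,1.5,0,0,0,0,0,1.2,0,0,0,0,0,0.5,0,0,0,0,0,0,0,0,0])

```text
clock: 10.75
position: [0.6201, -0.1473, 0.118]
ee_rot: [-0.003, 0.604, 0.797, -0.002]
contact_force: [-0.5, -0.3, 0.9]
width: 0.0002
```

```bash
python3 -c "
from h import *
go(.6243,-.1462,.11,105.5)"
```

```text
t 10.75 pos [ 0.6201 -0.1473  0.118 ] F [-0.5 -0.3  0.9] w 0.0002 yaw 105.7
delta cm [-0.01  0.44  0.8 ] rot [-0.39 -0.11  0.24]
```

servo_tool(deltas=[0,0.4,0.3,-0.4,0,0.2,0,0,0.4,0,0,0,0,0,0,0,0,0])

```text
clock: 11.05
position: [0.6247, -0.1466, 0.1116]
ee_rot: [0.001, 0.605, 0.796, 0.001]
contact_force: [0.7, -0.2, 0.6]
width: 0.0001
```

```bash
python3 -c "
from h import *
go(.6243,-.1462,.1035,105.5)"
```

```text
t 11.05 pos [ 0.6247 -0.1466  0.1116] F [ 0.7 -0.2  0.6] w 0.0001 yaw 105.5
delta cm [ 0.05 -0.03  0.81] rot [ 0.15 -0.04  0.01]
```

servo_tool(deltas=[0,0,0.3,0,0,0,0,0,0.2,0,0,0,0,0,0.15,0,0,0])

```text
clock: 11.35
position: [0.6256, -0.1468, 0.1058]
ee_rot: [0.002, 0.605, 0.796, 0.002]
contact_force: [-0.5, 0.3, 0.8]
width: -0.0001
```

servo_tool(deltas=[0,0,0.1,0,0,0])

```text
clock: 11.45
position: [0.6256, -0.1468, 0.1046]
ee_rot: [0.002, 0.605, 0.796, 0.002]
contact_force: [0.5, 0.4, 0.7]
width: 0.0002
```

servo_tool(deltas=[0,0,0.1,0,0,0])

```text
clock: 11.55
position: [0.6256, -0.1468, 0.1036]
ee_rot: [0.002, 0.605, 0.796, 0.002]
contact_force: [-0.8, -0.3, -0.2]
width: -0.0003
```

servo_tool(deltas=[0,0,0.08,0,0,0])

```text
clock: 11.65
position: [0.6258, -0.1468, 0.1033]
ee_rot: [0.002, 0.605, 0.796, 0.002]
contact_force: [-1.9, 0.5, 5.3]
width: 0.0001
```

servo_tool(deltas=[0,0,0.08,0,0,0])

```text
clock: 11.75
position: [0.6258, -0.1468, 0.1032]
ee_rot: [0.002, 0.605, 0.796, 0.002]
contact_force: [-2.4, 0.5, 6.3]
width: -0.0002
```

servo_tool(deltas=[0,0,0.08,0,0,0])

```text
clock: 11.85
position: [0.6258, -0.1468, 0.1033]
ee_rot: [0.002, 0.605, 0.796, 0.002]
contact_force: [-1.8, 0.1, 5.4]
width: 0.0001
```

Contact is at 103.3 mm. Compliance is about 7 N per mm of delta, so I can meter the force with the delta size.

servo_tool(deltas=[0,0,0.15,0,0,0])

```text
clock: 11.95
position: [0.6259, -0.1468, 0.1031]
ee_rot: [0.003, 0.605, 0.796, 0.002]
contact_force: [-2.9, 1.1, 9.4]
width: 0.0001
```

servo_tool(deltas=[0,0,0.19,0,0,0])

```text
clock: 12.05
position: [0.626, -0.1468, 0.1031]
ee_rot: [0.003, 0.605, 0.796, 0.002]
contact_force: [-3.3, 0.9, 11.5]
width: -0.0004
```

servo_tool(deltas=[0,0,0.21,0,0,0])

```text
clock: 12.15
position: [0.626, -0.1468, 0.103]
ee_rot: [0.004, 0.605, 0.796, 0.002]
contact_force: [-4.4, 1.1, 10.6]
width: -0.0005
```

servo_tool(deltas=[0,0,0.25,0,0,0])

```text
clock: 12.25
position: [0.6261, -0.1468, 0.1027]
ee_rot: [0.004, 0.605, 0.796, 0.002]
contact_force: [-3.7, 1.9, 11.5]
width: 0.0003
```

servo_tool(deltas=[0,0,0.28,0,0,0])

```text
clock: 12.35
position: [0.6261, -0.1468, 0.1021]
ee_rot: [0.005, 0.605, 0.796, 0.002]
contact_force: [-3.3, 1.5, 12.6]
width: -0.0001
```

servo_tool(deltas=[0,0,0.28,0,0,0])

```text
clock: 12.45
position: [0.6261, -0.1468, 0.1016]
ee_rot: [0.006, 0.605, 0.796, 0.003]
contact_force: [-3.7, 1.6, 11.5]
width: 0.0004
```

The pad is sliding at about 12 N. Continuing the same way.

servo_tool(deltas=[0,0,0.28,0,0,0,0,0,0.28,0,0,0,0,0,0.28,0,0,0])

```text
clock: 12.75
position: [0.6263, -0.1468, 0.1012]
ee_rot: [0.008, 0.605, 0.796, 0.003]
contact_force: [-4.6, 0.8, 13.3]
width: -0.0
```

servo_tool(deltas=[0,0,0.28,0,0,0,0,0,0.28,0,0,0])

```text
clock: 12.95
position: [0.6263, -0.1468, 0.1011]
ee_rot: [0.009, 0.605, 0.797, 0.003]
contact_force: [-4.5, 0.5, 14.0]
width: 0.0001
```

servo_tool(deltas=[0,0,0.28,0,0,0])

```text
clock: 13.05
position: [0.6263, -0.1468, 0.1011]
ee_rot: [0.01, 0.604, 0.797, 0.004]
contact_force: [-4.4, 1.8, 14.6]
width: -0.0002
```

servo_tool(deltas=[0,0,0.33,0,0,0])

```text
clock: 13.15
position: [0.6263, -0.1468, 0.1007]
ee_rot: [0.011, 0.604, 0.797, 0.004]
contact_force: [-4.8, 1.1, 14.8]
width: -0.0001
```

servo_tool(deltas=[0,0,0.36,0,0,0])

```text
clock: 13.25
position: [0.6264, -0.1468, 0.1004]
ee_rot: [0.012, 0.604, 0.797, 0.004]
contact_force: [-6.0, 2.0, 19.8]
width: 0.0002
```

servo_tool(deltas=[0,0,0.38,0,0,0])

```text
clock: 13.35
position: [0.6264, -0.1467, 0.1003]
ee_rot: [0.013, 0.604, 0.797, 0.004]
contact_force: [-7.2, 2.2, 21.5]
width: -0.0003
```

```bash
python3 -c "
from h import *
go(.6243,-.1462,.1,105.5)
print(manip.get_state()['moment'])
lidcheck('b')"
```

```text
t 13.35 pos [ 0.6264 -0.1467  0.1003] F [-7.2  2.2 21.5] w -0.0003 yaw 105.6
delta cm [ 0.11 -0.19  0.03] rot [1.26 0.84 0.14]
[0.34339165 1.20248971 0.00591686]
top 573 flange top centre z 0.1025 tilt [-0.0486 -0.0059] rise at px,py,mx,my(mm): [np.float64(100.2), np.float64(102.8), np.float64(104.8), np.float64(102.1)]
scene 848 flange top centre z 0.1027 tilt [-0.0481 -0.0097] rise at px,py,mx,my(mm): [np.float64(100.3), np.float64(102.9), np.float64(105.0), np.float64(102.5)]
knob [ 0.5831 -0.1662  0.1381] 0.14601929560417634
```

The +x side is at its hard stop: force rises past 20 N with the lid edge at about 99.5 mm. I'll retract and go to +y.

servo_tool(deltas=[0,0,-1,1.2,0.8,0,0,0,-2,0,0,0,0,0,-2,0,0,0,0,0,0,0,0,0])

```text
clock: 13.85
position: [0.6261, -0.1467, 0.153]
ee_rot: [0.001, 0.604, 0.797, 0.0]
contact_force: [0.3, 0.0, 0.3]
width: -0.0003
```

```bash
python3 -c "
from h import *
go(.5652,-.1127,.15,105.5)
lidcheck('c')"
```

```text
t 13.85 pos [ 0.6261 -0.1467  0.153 ] F [0.3 0.  0.3] w -0.0003 yaw 105.6
delta cm [ 4.91 -4.95  0.28] rot [0.11 0.09 0.14]
top 799 flange top centre z 0.1023 tilt [-0.0267  0.0063] rise at px,py,mx,my(mm): [np.float64(101.1), np.float64(102.9), np.float64(103.4), np.float64(101.7)]
knob [ 0.5806 -0.1471  0.1367] 0.14274485218324592
scene 1059 flange top centre z 0.1026 tilt [-0.0231 -0.0004] rise at px,py,mx,my(mm): [np.float64(101.5), np.float64(102.8), np.float64(103.6), np.float64(102.3)]
knob [ 0.5837 -0.1616  0.1383] 0.14587608000627914
```

servo_tool(deltas=[1.2,-1.2,0,0,0,0,1.8,-1.8,0,0,0,0,1.2,-1.2,0,0,0,0,0.4,-0.4,0,0,0,0,0,0,0,0,0,0])

```text
clock: 14.45
position: [0.5621, -0.1123, 0.1421]
ee_rot: [-0.007, 0.605, 0.797, -0.003]
contact_force: [1.2, -0.4, -0.3]
width: -0.0
```

```bash
python3 -c "
from h import *
go(.5652,-.1127,.11,105.5)"
```

```text
t 14.45 pos [ 0.5621 -0.1123  0.1421] F [ 1.2 -0.4 -0.3] w -0.0 yaw 105.6
delta cm [-0.14  0.33  3.21] rot [-0.73 -0.47  0.11]
```

servo_tool(deltas=[-0.1,0.3,0.8,-0.7,-0.5,0,0,0,1.2,0,0,0,0,0,0.8,0,0,0,0,0,0.2,0,0,0,0,0,0,0,0,0])

```text
clock: 14.95
position: [0.5672, -0.1139, 0.1078]
ee_rot: [-0.0, 0.605, 0.796, -0.001]
contact_force: [0.3, -0.1, -0.6]
width: 0.0
```

```bash
python3 -c "
from h import *
go(.5652,-.1127,.104,105.5)"
```

```text
t 14.95 pos [ 0.5672 -0.1139  0.1078] F [ 0.3 -0.1 -0.6] w 0.0 yaw 105.6
delta cm [ 0.17 -0.16  0.38] rot [-0.08  0.03  0.08]
```

servo_tool(deltas=[0.2,-0.2,0.2,0,0,0,0,0,0.15,0,0,0,0,0,0.1,0,0,0])

```text
clock: 15.25
position: [0.5652, -0.1128, 0.1033]
ee_rot: [0.0, 0.605, 0.796, -0.001]
contact_force: [0.3, -0.3, -1.0]
width: 0.0001
```

servo_tool(deltas=[0,0,0.15,0,0,0,0,0,0.2,0,0,0])

```text
clock: 15.45
position: [0.5654, -0.1127, 0.1025]
ee_rot: [0.001, 0.605, 0.796, -0.0]
contact_force: [-3.4, 0.8, 12.9]
width: 0.0003
```

servo_tool(deltas=[0,0,0.28,0,0,0,0,0,0.28,0,0,0])

```text
clock: 15.65
position: [0.5655, -0.1126, 0.1015]
ee_rot: [0.002, 0.605, 0.796, 0.0]
contact_force: [-3.9, 1.5, 14.5]
width: -0.0005
```

servo_tool(deltas=[0,0,0.28,0,0,0,0,0,0.28,0,0,0])

```text
clock: 15.85
position: [0.5655, -0.1126, 0.1011]
ee_rot: [0.003, 0.605, 0.797, 0.0]
contact_force: [-3.8, 0.7, 14.2]
width: 0.0001
```

servo_tool(deltas=[0,0,0.3,0,0,0,0,0,0.3,0,0,0])

```text
clock: 16.05
position: [0.5655, -0.1125, 0.1009]
ee_rot: [0.005, 0.604, 0.797, 0.001]
contact_force: [-5.1, 2.0, 16.2]
width: 0.0002
```

servo_tool(deltas=[0,0,0.33,0,0,0])

```text
clock: 16.15
position: [0.5655, -0.1126, 0.1008]
ee_rot: [0.006, 0.604, 0.797, 0.001]
contact_force: [-5.4, 1.4, 17.2]
width: -0.0001
```

servo_tool(deltas=[0,0,0.35,0,0,0])

```text
clock: 16.25
position: [0.5654, -0.1125, 0.1006]
ee_rot: [0.007, 0.604, 0.797, 0.001]
contact_force: [-7.0, 1.5, 20.3]
width: -0.0002
```

servo_tool(deltas=[0,0,0.4,0,0,0])

```text
clock: 16.35
position: [0.5654, -0.1125, 0.1005]
ee_rot: [0.008, 0.604, 0.797, 0.001]
contact_force: [-6.9, 2.1, 23.3]
width: 0.0003
```

servo_tool(deltas=[0,0,-1,0.6,0.4,0,0,0,-2,0,0,0,0,0,-2,0,0,0,0,0,0,0,0,0])

```text
clock: 16.75
position: [0.5656, -0.1123, 0.1548]
ee_rot: [0.004, 0.604, 0.797, -0.0]
contact_force: [-0.1, -0.3, 0.3]
width: -0.0001
```

```bash
python3 -c "
from h import *
go(.5317,-.1718,.15,105.5)
lidcheck('d')"
```

```text
t 16.75 pos [ 0.5656 -0.1123  0.1548] F [-0.1 -0.3  0.3] w -0.0001 yaw 105.7
delta cm [-4.81 -4.88  0.49] rot [0.23 0.33 0.19]
top 495 flange top centre z 0.1021 tilt [-0.0266 -0.0162] rise at px,py,mx,my(mm): [np.float64(100.7), np.float64(101.7), np.float64(103.6), np.float64(102.5)]
scene 1045 flange top centre z 0.102 tilt [-0.0272 -0.0163] rise at px,py,mx,my(mm): [np.float64(100.6), np.float64(101.6), np.float64(103.5), np.float64(102.4)]
knob [ 0.5818 -0.1609  0.1379] 0.1453818877765831
```

Both pads have moved down. Next is −x.

servo_tool(deltas=[-1.2,-1.2,0,0,0,0,-1.8,-1.8,0,0,0,0,-1.2,-1.2,0,0,0,0,-0.4,-0.4,0,0,0,0,0,0,0,0,0,0])

```text
clock: 17.35
position: [0.5255, -0.1717, 0.146]
ee_rot: [-0.004, 0.603, 0.797, -0.003]
contact_force: [-0.1, 0.1, -0.0]
width: 0.0002
```

```bash
python3 -c "
from h import *
go(.5317,-.1718,.11,105.5)"
```

```text
t 17.35 pos [ 0.5255 -0.1717  0.146 ] F [-0.1  0.1 -0. ] w 0.0002 yaw 105.8
delta cm [-0.19  0.63  3.59] rot [-0.6  -0.16  0.26]
```

servo_tool(deltas=[-0.2,0.5,0.8,-0.6,-0.2,0.2,0,0,1.2,0,0,0,0,0,0.8,0,0,0,0,0,0.4,0,0,0,0,0,0,0,0,0])

```text
clock: 17.85
position: [0.5308, -0.1703, 0.1089]
ee_rot: [-0.001, 0.605, 0.797, 0.0]
contact_force: [-0.5, 0.1, 0.4]
width: -0.0001
```

```bash
python3 -c "
from h import *
go(.5317,-.1718,.105,105.5)"
```

```text
t 17.85 pos [ 0.5308 -0.1703  0.1089] F [-0.5  0.1  0.4] w -0.0001 yaw 105.6
delta cm [-0.17  0.05  0.39] rot [-0.07 -0.13  0.11]
```

servo_tool(deltas=[-0.2,0,0.25,0,0,0,0,0,0.2,0,0,0,0,0,0.1,0,0,0])

```text
clock: 18.15
position: [0.5319, -0.1721, 0.1037]
ee_rot: [-0.001, 0.604, 0.797, 0.0]
contact_force: [-2.1, 0.8, 7.0]
width: 0.0
```

servo_tool(deltas=[0,0,0.15,0,0,0,0,0,0.2,0,0,0])

```text
clock: 18.35
position: [0.5318, -0.1722, 0.1032]
ee_rot: [-0.0, 0.604, 0.797, 0.0]
contact_force: [-3.2, 1.3, 11.4]
width: -0.0002
```

servo_tool(deltas=[0,0,0.28,0,0,0,0,0,0.28,0,0,0])

```text
clock: 18.55
position: [0.5316, -0.1722, 0.1016]
ee_rot: [0.001, 0.604, 0.797, 0.0]
contact_force: [-4.2, 1.0, 12.3]
width: 0.0002
```

servo_tool(deltas=[0,0,0.28,0,0,0,0,0,0.28,0,0,0])

```text
clock: 18.75
position: [0.5316, -0.1722, 0.1007]
ee_rot: [0.002, 0.604, 0.797, 0.0]
contact_force: [-3.9, 1.5, 13.5]
width: -0.0002
```

servo_tool(deltas=[0,0,0.28,0,0,0,0,0,0.3,0,0,0])

```text
clock: 18.95
position: [0.5316, -0.1723, 0.1001]
ee_rot: [0.003, 0.604, 0.797, 0.001]
contact_force: [-5.4, 1.7, 18.1]
width: 0.0003
```

servo_tool(deltas=[0,0,0.3,0,0,0,0,0,0.33,0,0,0])

```text
clock: 19.15
position: [0.5316, -0.1722, 0.1]
ee_rot: [0.005, 0.604, 0.797, 0.001]
contact_force: [-5.7, 2.6, 19.2]
width: 0.0002
```

servo_tool(deltas=[0,0,0.35,0,0,0])

```text
clock: 19.25
position: [0.5317, -0.1722, 0.1]
ee_rot: [0.006, 0.604, 0.797, 0.001]
contact_force: [-5.5, 2.8, 20.7]
width: 0.0004
```

servo_tool(deltas=[0,0,0.4,0,0,0])

```text
clock: 19.35
position: [0.5316, -0.1723, 0.0999]
ee_rot: [0.007, 0.604, 0.797, 0.001]
contact_force: [-6.6, 3.6, 24.5]
width: 0.0001
```

Hard stop reached at 100 mm. On to −y.

servo_tool(deltas=[0,0,-1,0.7,0.5,0,0,0,-2,0,0,0,0,0,-2,0,0,0,0,0,0,0,0,0])

```text
clock: 19.75
position: [0.5323, -0.1724, 0.1546]
ee_rot: [0.002, 0.604, 0.797, -0.001]
contact_force: [-1.1, -0.5, -1.6]
width: 0.0
```

```bash
python3 -c "
from h import *
go(.5908,-.2053,.15,105.5)
lidcheck('e')"
```

```text
t 19.75 pos [ 0.5323 -0.1724  0.1546] F [-1.1 -0.5 -1.6] w 0.0 yaw 105.7
delta cm [-4.75  4.74  0.48] rot [0.07 0.22 0.24]
top 1247 flange top centre z 0.1014 tilt [ 0.0032 -0.0193] rise at px,py,mx,my(mm): [np.float64(101.3), np.float64(100.4), np.float64(101.5), np.float64(102.3)]
knob [ 0.5766 -0.1586  0.1384] 0.1462459932539963
scene 1033 flange top centre z 0.1013 tilt [ 0.0028 -0.0143] rise at px,py,mx,my(mm): [np.float64(101.2), np.float64(100.6), np.float64(101.3), np.float64(102.0)]
knob [ 0.5812 -0.1621  0.1377] 0.14531695613435194
```

servo_tool(deltas=[-1.2,1.1,0,0,0,0,-1.8,1.7,0,0,0,0,-1.2,1.2,0,0,0,0,-0.3,0.3,0,0,0,0,0,0,0,0,0,0])

```text
clock: 20.35
position: [0.5809, -0.2019, 0.1443]
ee_rot: [-0.007, 0.604, 0.797, -0.003]
contact_force: [0.8, -0.1, 0.0]
width: -0.0
```

```bash
python3 -c "
from h import *
go(.5908,-.2053,.11,105.5)"
```

```text
t 20.35 pos [ 0.5809 -0.2019  0.1443] F [ 0.8 -0.1  0. ] w -0.0 yaw 105.7
delta cm [-0.63  0.91  3.41] rot [-0.73 -0.48  0.25]
```

servo_tool(deltas=[-0.5,0.7,0.8,-0.7,-0.5,0.2,0,0,1.2,0,0,0,0,0,0.8,0,0,0,0,0,0.4,0,0,0,0,0,0,0,0,0])

```text
clock: 20.85
position: [0.5852, -0.2025, 0.1068]
ee_rot: [-0.003, 0.605, 0.796, -0.001]
contact_force: [-0.4, -0.4, -0.2]
width: -0.0002
```

```bash
python3 -c "
from h import *
go(.5908,-.2053,.103,105.5)"
```

```text
t 20.85 pos [ 0.5852 -0.2025  0.1068] F [-0.4 -0.4 -0.2] w -0.0002 yaw 105.6
delta cm [-0.42  0.47  0.38] rot [-0.29 -0.23  0.05]
```

servo_tool(deltas=[-0.4,0.5,0,-0.3,-0.2,0,0,0,0.15,0,0,0,0,0,0.15,0,0,0])

```text
clock: 21.15
position: [0.592, -0.2053, 0.1044]
ee_rot: [0.001, 0.605, 0.796, 0.0]
contact_force: [1.4, 0.5, -0.0]
width: -0.0002
```

servo_tool(deltas=[0,0,0.15,0,0,0,0,0,0.2,0,0,0])

```text
clock: 21.35
position: [0.5926, -0.2058, 0.1019]
ee_rot: [0.002, 0.605, 0.796, 0.001]
contact_force: [-2.0, 1.2, 10.3]
width: -0.0002
```

servo_tool(deltas=[0,0,0.28,0,0,0,0,0,0.28,0,0,0])

```text
clock: 21.55
position: [0.5927, -0.2059, 0.1]
ee_rot: [0.003, 0.605, 0.796, 0.001]
contact_force: [-3.6, 1.7, 12.1]
width: -0.0001
```

servo_tool(deltas=[0,0,0.28,0,0,0,0,0,0.28,0,0,0])

```text
clock: 21.75
position: [0.5927, -0.2059, 0.0997]
ee_rot: [0.004, 0.605, 0.796, 0.001]
contact_force: [-3.6, 2.4, 15.6]
width: -0.0001
```

servo_tool(deltas=[0,0,0.33,0,0,0,0,0,0.35,0,0,0])

```text
clock: 21.95
position: [0.5927, -0.2059, 0.0997]
ee_rot: [0.006, 0.605, 0.797, 0.001]
contact_force: [-4.9, 1.6, 17.7]
width: -0.0002
```

servo_tool(deltas=[0,0,0.4,0,0,0])

```text
clock: 22.05
position: [0.5927, -0.2059, 0.0997]
ee_rot: [0.007, 0.604, 0.797, 0.001]
contact_force: [-6.1, 2.2, 21.1]
width: -0.0002
```

servo_tool(deltas=[0,0,-1,0.7,0.5,0,0,0,-2,0,0,0,0,0,-2,0,0,0,0,0,0,0,0,0])

```text
clock: 22.45
position: [0.5926, -0.2058, 0.1533]
ee_rot: [0.001, 0.604, 0.797, -0.001]
contact_force: [0.6, -0.0, 0.2]
width: 0.0
```

```bash
python3 -c "
from h import *
go(.6243,-.1462,.15,105.5)
lidcheck('f')"
```

```text
t 22.45 pos [ 0.5926 -0.2058  0.1533] F [ 0.6 -0.   0.2] w 0.0 yaw 105.6
delta cm [4.88 4.66 0.32] rot [-0.03  0.13  0.12]
top 1702 flange top centre z 0.1002 tilt [-0.0005  0.0051] rise at px,py,mx,my(mm): [np.float64(100.3), np.float64(100.5), np.float64(100.2), np.float64(100.0)]
knob [ 0.5771 -0.1602  0.1386] 0.1461326441885836
scene 943 flange top centre z 0.1003 tilt [0.0007 0.0043] rise at px,py,mx,my(mm): [np.float64(100.4), np.float64(100.5), np.float64(100.2), np.float64(100.1)]
knob [ 0.5843 -0.1631  0.1375] 0.14458440122698327
```

All four pads are down, but the lid still reads about 0.8 mm above home, so I'll do a second round starting at +x.

servo_tool(deltas=[1.2,1.1,0,0,0,0,1.8,1.7,0,0,0,0,1.3,1.2,0,0,0,0,0.4,0.5,0,0,0,0,0,0,0,0,0,0])

```text
clock: 23.05
position: [0.6204, -0.1414, 0.1433]
ee_rot: [-0.008, 0.605, 0.796, -0.002]
contact_force: [-0.4, -0.4, 0.2]
width: 0.0003
```

```bash
python3 -c "
from h import *
go(.6243,-.1462,.11,105.5)"
```

```text
t 23.05 pos [ 0.6204 -0.1414  0.1433] F [-0.4 -0.4  0.2] w 0.0003 yaw 105.5
delta cm [-0.6   0.28  3.32] rot [-0.72 -0.54  0.05]
```

servo_tool(deltas=[-0.5,0.3,0.8,-0.7,-0.5,0,0,0,1.2,0,0,0,0,0,0.8,0,0,0,0,0,0.4,0,0,0,0,0,0,0,0,0])

```text
clock: 23.55
position: [0.6225, -0.1455, 0.1067]
ee_rot: [-0.003, 0.605, 0.796, -0.001]
contact_force: [-0.7, -0.3, -0.9]
width: 0.0002
```

```bash
python3 -c "
from h import *
go(.6243,-.1462,.1005,105.5)"
```

```text
t 23.55 pos [ 0.6225 -0.1455  0.1067] F [-0.7 -0.3 -0.9] w 0.0002 yaw 105.5
delta cm [-0.12  0.16  0.61] rot [-0.31 -0.17  0.04]
```

servo_tool(deltas=[-0.1,0.1,0.3,-0.3,-0.2,0,0,0,0.2,0,0,0,0,0,0.1,0,0,0])

```text
clock: 23.85
position: [0.624, -0.1468, 0.1007]
ee_rot: [0.001, 0.605, 0.796, -0.0]
contact_force: [0.5, 0.1, -0.9]
width: -0.0
```

servo_tool(deltas=[0,0,0.15,0,0,0,0,0,0.2,0,0,0])

```text
clock: 24.05
position: [0.6245, -0.1469, 0.1001]
ee_rot: [0.002, 0.605, 0.796, 0.0]
contact_force: [-3.6, 1.2, 11.6]
width: -0.0003
```

servo_tool(deltas=[0,0,0.28,0,0,0,0,0,0.28,0,0,0])

```text
clock: 24.25
position: [0.6245, -0.1469, 0.0998]
ee_rot: [0.003, 0.605, 0.796, 0.001]
contact_force: [-4.0, 1.1, 13.5]
width: -0.0002
```

servo_tool(deltas=[0,0,0.33,0,0,0,0,0,0.35,0,0,0])

```text
clock: 24.45
position: [0.6245, -0.1469, 0.0998]
ee_rot: [0.005, 0.605, 0.796, 0.001]
contact_force: [-5.0, 1.1, 15.8]
width: 0.0001
```

servo_tool(deltas=[0,0,0.4,0,0,0])

```text
clock: 24.55
position: [0.6246, -0.1469, 0.0998]
ee_rot: [0.006, 0.605, 0.796, 0.001]
contact_force: [-6.2, 0.4, 20.2]
width: 0.0
```

servo_tool(deltas=[0,0,-1,0.6,0.4,0,0,0,-2,0,0,0,0,0,-2,0,0,0,1.2,-1.3,0,0,0,0,1.8,-1.8,0,0,0,0,1.2,-1.2,0,0,0,0,0.3,-0.3,0,0,0,0,0,0,0,0,0,0])

```text
clock: 25.35
position: [0.5688, -0.1157, 0.1563]
ee_rot: [0.005, 0.605, 0.796, 0.001]
contact_force: [0.3, -0.4, -0.4]
width: -0.0001
```

```bash
python3 -c "
from h import *
go(.5652,-.1127,.11,105.5)
lidcheck('g')"
```

```text
t 25.35 pos [ 0.5688 -0.1157  0.1563] F [ 0.3 -0.4 -0.4] w -0.0001 yaw 105.5
delta cm [ 0.42 -0.3   4.62] rot [0.37 0.37 0.05]
top 535 flange top centre z 0.1002 tilt [-0.0054  0.0014] rise at px,py,mx,my(mm): [np.float64(100.0), np.float64(100.4), np.float64(100.5), np.float64(100.1)]
scene 1049 flange top centre z 0.1002 tilt [0.     0.0033] rise at px,py,mx,my(mm): [np.float64(100.2), np.float64(100.3), np.float64(100.1), np.float64(100.0)]
knob [ 0.5811 -0.1626  0.1374] 0.14483393108068612
```

servo_tool(deltas=[0.4,-0.3,1,0.4,0.4,0,0,0,1.5,0,0,0,0,0,1.2,0,0,0,0,0,0.5,0,0,0,0,0,0,0,0,0])

```text
clock: 25.95
position: [0.5677, -0.1143, 0.1097]
ee_rot: [-0.001, 0.605, 0.796, -0.0]
contact_force: [0.1, -0.1, -0.6]
width: -0.0
```

```bash
python3 -c "
from h import *
go(.5652,-.1127,.1005,105.5)"
```

```text
t 25.95 pos [ 0.5677 -0.1143  0.1097] F [ 0.1 -0.1 -0.6] w -0.0 yaw 105.5
delta cm [ 0.22 -0.2   0.92] rot [-0.07 -0.07 -0.03]
```

servo_tool(deltas=[0.2,-0.2,0.4,0,0,0,0,0,0.3,0,0,0,0,0,0.2,0,0,0])

```text
clock: 26.25
position: [0.5657, -0.113, 0.1004]
ee_rot: [-0.0, 0.606, 0.796, 0.0]
contact_force: [-0.8, 0.2, 2.7]
width: -0.0
```

servo_tool(deltas=[0,0,0.15,0,0,0,0,0,0.2,0,0,0])

```text
clock: 26.45
position: [0.5659, -0.1129, 0.1001]
ee_rot: [0.0, 0.605, 0.796, 0.0]
contact_force: [-3.5, 0.2, 11.8]
width: 0.0001
```

servo_tool(deltas=[0,0,0.28,0,0,0,0,0,0.28,0,0,0])

```text
clock: 26.65
position: [0.5659, -0.1128, 0.0997]
ee_rot: [0.002, 0.605, 0.796, 0.001]
contact_force: [-4.2, 1.4, 16.2]
width: 0.0004
```

servo_tool(deltas=[0,0,0.33,0,0,0,0,0,0.35,0,0,0])

```text
clock: 26.85
position: [0.5659, -0.1129, 0.0997]
ee_rot: [0.003, 0.605, 0.796, 0.001]
contact_force: [-6.6, 1.3, 19.3]
width: 0.0
```

servo_tool(deltas=[0,0,0.4,0,0,0])

```text
clock: 26.95
position: [0.5659, -0.1128, 0.0996]
ee_rot: [0.004, 0.605, 0.796, 0.001]
contact_force: [-8.0, 2.5, 22.9]
width: 0.0002
```

Hard stop again at 99.7 mm. Now −x a second time.

servo_tool(deltas=[0,0,-1,0.5,0.4,0,0,0,-2,0,0,0,0,0,-2,0,0,0,-1.2,-1.2,0,0,0,0,-1.8,-1.8,0,0,0,0,-1.2,-1.2,0,0,0,0,-0.5,-0.5,0,0,0,0,0,0,0,0,0,0])

```text
clock: 27.75
position: [0.5301, -0.1753, 0.1526]
ee_rot: [0.001, 0.604, 0.797, -0.001]
contact_force: [-0.6, 0.0, -0.2]
width: -0.0
```

```bash
python3 -c "
from h import *
go(.5317,-.1718,.11,105.5)
lidcheck('i')"
```

```text
t 27.75 pos [ 0.5301 -0.1753  0.1526] F [-0.6  0.  -0.2] w -0.0 yaw 105.6
delta cm [0.3  0.25 4.26] rot [0.04 0.14 0.13]
top 1293 flange top centre z 0.1 tilt [-0.0023  0.0018] rise at px,py,mx,my(mm): [np.float64(99.9), np.float64(100.1), np.float64(100.1), np.float64(99.9)]
knob [ 0.5765 -0.1599  0.1386] 0.1467699379903998
scene 1048 flange top centre z 0.1001 tilt [-0.0038  0.0017] rise at px,py,mx,my(mm): [np.float64(99.9), np.float64(100.2), np.float64(100.2), np.float64(99.9)]
knob [ 0.5811 -0.1624  0.1376] 0.14511295095776278
```

servo_tool(deltas=[0.3,0.2,1,0,0,0,0,0,1.5,0,0,0,0,0,1.2,0,0,0,0,0,0.5,0,0,0,0,0,0,0,0,0])

```text
clock: 28.35
position: [0.5328, -0.1674, 0.1063]
ee_rot: [0.0, 0.603, 0.798, 0.0]
contact_force: [-0.0, -0.2, 0.5]
width: 0.0003
```

```bash
python3 -c "
from h import *
go(.5317,-.1718,.1005,105.5)"
```

```text
t 28.35 pos [ 0.5328 -0.1674  0.1063] F [-0.  -0.2  0.5] w 0.0003 yaw 105.9
delta cm [-0.39 -0.23  0.58] rot [ 0.04 -0.02  0.37]
```

servo_tool(deltas=[-0.4,-0.2,0.2,0,0,0,0,0,0.2,0,0,0,0,0,0.1,0,0,0])

```text
clock: 28.65
position: [0.5327, -0.172, 0.1014]
ee_rot: [0.001, 0.602, 0.798, 0.001]
contact_force: [-0.2, 0.2, 0.6]
width: 0.0001
```

servo_tool(deltas=[0,0,0.15,0,0,0,0,0,0.2,0,0,0])

```text
clock: 28.85
position: [0.533, -0.1724, 0.0996]
ee_rot: [0.001, 0.603, 0.798, 0.001]
contact_force: [-5.4, 3.6, 19.4]
width: -0.0001
```

servo_tool(deltas=[0,0,0.28,0,0,0,0,0,0.28,0,0,0])

```text
clock: 29.05
position: [0.533, -0.1724, 0.0997]
ee_rot: [0.002, 0.603, 0.798, 0.001]
contact_force: [-5.0, 1.9, 16.2]
width: 0.0003
```

servo_tool(deltas=[0,0,0.33,0,0,0,0,0,0.35,0,0,0])

```text
clock: 29.25
position: [0.5331, -0.1724, 0.0996]
ee_rot: [0.004, 0.602, 0.798, 0.001]
contact_force: [-6.6, 3.0, 20.4]
width: 0.0
```

servo_tool(deltas=[0,0,0.4,0,0,0])

```text
clock: 29.35
position: [0.5331, -0.1724, 0.0996]
ee_rot: [0.005, 0.602, 0.798, 0.001]
contact_force: [-6.9, 2.9, 25.8]
width: -0.0002
```

All sides now stop hard at 99.6–99.8 mm. I'll retract well clear and check.

servo_tool(deltas=[0,0,-1,0,0,0,0,0,-2,0,0,0,0,0,-3,0,0,0,0,0,-4,0,0,0,0,-3,-4,0,0,0,0,-4,0,0,0,0,0,-4,0,0,0,0,0,-4,0,0,0,0,0,0,0,0,0,0])

```text
clock: 30.25
position: [0.3858, -0.2153, 0.2483]
ee_rot: [0.011, 0.601, 0.799, 0.001]
contact_force: [0.7, 0.5, -0.2]
width: 0.0003
```

```bash
python3 -c "
from h import *
go(.53,-.17,.2)
lidcheck('z')
z=np.load('pics/ztop.npz');P=cloud('top',z['d'])
for u,v in((255,101),(416,112),(325,229),(307,101)):
    m=P[v-14:v+15,u-14:u+15].reshape(-1,3);m=m[(m[:,2]>.03)];print('by',np.median(m,0).round(3))
a=cv2.imread('pics/zscene.png');b=cv2.imread('pics/ztop.png')
cv2.imwrite('pics/z.png',np.hstack([cv2.resize(a[220:330,190:300],(390,390)),cv2.resize(b[80:240,290:450],(390,390))]))"
```

```text
t 30.25 pos [ 0.3858 -0.2153  0.2483] F [ 0.7  0.5 -0.2] w 0.0003 yaw 106.1
delta cm [ 0.44 15.03  5.05] rot [0.87 0.96 0.01]
top 1715 flange top centre z 0.1 tilt [ 0.0025 -0.0007] rise at px,py,mx,my(mm): [np.float64(100.1), np.float64(99.9), np.float64(99.8), np.float64(100.0)]
knob [ 0.5766 -0.1595  0.1376] 0.1450144500844043
scene 1048 flange top centre z 0.0999 tilt [0.0037 0.    ] rise at px,py,mx,my(mm): [np.float64(100.1), np.float64(99.8), np.float64(99.7), np.float64(99.9)]
knob [ 0.5815 -0.1616  0.1375] 0.14471388377370858
by [0.742 0.155 0.072]
by [ 0.721 -0.225  0.071]
by [ 0.439 -0.012  0.074]
by [0.736 0.033 0.079]
```

View pics/z.png

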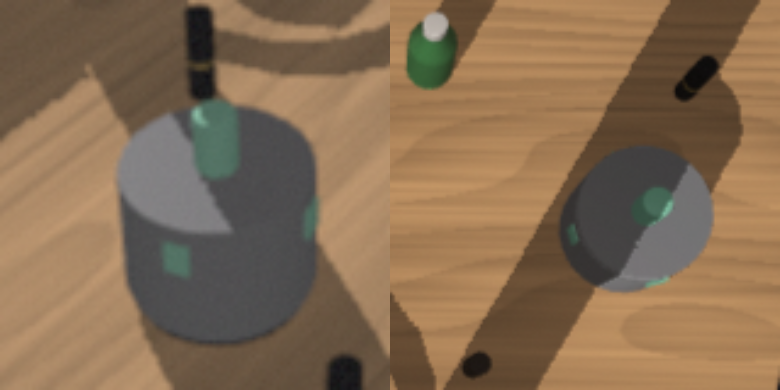

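The lid lies level and flush, with no gap between flange and rim. The bystanders are where they were, so I'll hand it in.

```bash
python3 -c "
from h import *
print(manip.sign_off())"
```

```text
the job is handed in; nothing more can be done
None
```

The lid is in the tub with its flange flush on the rim as far as the cameras show. I handed the job in at about 30 s; sign-off gives no verdict.

**What I did:** I gripped the grey lid by its knob, set it in the funnel and let go. I then pressed with closed fingertips over +x, +y, −x and −y. The lid still read about 0.8 mm high after that, so I pressed +x, +y and −x again. The pads slid at about 12–15 N. The highest force I read was about 26 N, at a hard stop.

**Last checks:**
- **Height:** the flange top at its centre was at 99.9–100.0 mm in both cameras. The final hard stops were at 99.6–99.8 mm, and the measured rim height puts home at about 99.3 mm. That leaves the lid about 0.3–0.7 mm above home, against the 1.5 mm limit.
- **Level:** tilt was below 0.004 rad, against the 0.025 rad limit.
- **Centring:** the top camera put the knob within about 1.5 mm of the tub's axis. The scene camera read it about 4–5 mm off, probably because it sees only one side of the knob.
- **Surroundings:** the toner bottle and lipsticks had not moved by more than about 1 mm, and the gripper was well clear of everything.

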